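Grip a tin in the one-handed kitchen clamp with its ratchet lever

ROBOT

A 6-joint arm with a two-finger parallel gripper is mounted at the origin on the work surface. World frame = base frame: x ahead of the robot, y to its left, z up, the work surface at z = 0. Lengths are in mm, angles in rad, forces in N, time in s.
With the tool pointing down it reaches from about 400 to 925 mm from the base axis. Payload 12.5 kg.
Tool frame: the origin (TCP) lies where the fingers leave the gripper's body, on its centre line; the fingertips stand 78 mm ahead of it and the grasp point (between the pads) lies 59 mm ahead of it (env.nose_length is the distance from the TCP to the fingertips, in mm); z points along the fingers, y is the line along which they close (so a half turn about z gives the same grasp; the last joint's range is limited). The gripper opens to 95 mm and grips with 3 to 60 N. Pads are 20 mm wide; open, the fingers measure 119 mm over their backs; the gripper's body (75 mm by 180 mm) begins 59 mm behind the grasp point.
Start: joints at [1.141, 0.491, 1.559, -0, 1.092, -0.106], TCP at [198.838, 592.538, 292.261] pointing down, gripper open.
Joint ranges: [-3.1, 3.1], [-0.84, 2.19], [0.05, 2.79], [-1.13, 4.28], [0.06, 2.93], [-2.69, 2.69]. Speed limits (rad/s): [2.22, 2.22, 2.79, 3.14, 3.14, 3.14].

INTERFACE

Orientations are given as [roll, pitch, yaw] about the fixed x, y, z axes, in that order (R = Rz(yaw) Ry(pitch) Rx(roll)).
In Python, from cell import env gives the robot as it stands. The module is installed in compiled form; this text tells all that it offers.
- The arm moves only by the tool send_rows, never from a script. Its argument "series" is text: rows parted by semicolons, each of 6 numbers parted by spaces: the shift along the tool's x, y, z as a fraction of full scale, then the turn, a rotation vector about the tool's x, y, z as a fraction of full scale. A call has 1 to 5 rows; each row shifts and turns the commanded pose from where the row before left it, along the tool's axes as they then stand; what a row does not reach is not made up. Full scale, the value 1, is 60 mm for a shift and 10 degrees for a turn. A row lasts 1/8 s, in which the tool goes at most 62.5 mm and 10.7 degrees, less where a joint would pass 70% of its speed; a pose out of reach is approached as far as the arm can. A call with a number of a shift or a turn outside -1 to 1 is refused whole. A call with a gripper value outside its range is refused whole. "fingers" is the opening, from 0 (shut) to 1 (fully open), set as the call begins (left out, the last holds). The fingers move at their own pace and stop on an object; the grip force is fixed at half the most. Time passes only in rows, so rows that do not move let the fingers close. It gives the time, the measured TCP pose, the force, the opening and the grip force at its end, in the units of the state.
- env.state(): the state, without advancing time (a new reading comes with each control period).
- env.read_camera(name): name is "scene" or "top"; returns a dict with "color" (480x640x3 uint8, red, green, blue), "z_map" (480x640 float32, mm along the optical axis (not along the pixel's ray), 0 where there is no reading), "fovy" (degrees; the focal length in pixels is half the picture's height over the tangent of half this angle, whatever the lens; pixels are square), "cx", "cy" (the principal point, pixels), "R" (3x3) and "t" (3): a world point X has camera coordinates R X + t. Camera axes: x right, y down, z forward; pixel columns grow to the right and rows downward; lengths in mm; the calibration is good to about 2 mm. A picture is of the moment at which its call begins.
- env.job_done(): hands the job in; it is judged then, once.
The state is a dict: "t": time; "joints": joint angles; "qvel": joint speeds; "tau": joint torques, N m; "eef_pos": TCP position; "tcp_rot": TCP orientation; "ft_force": force on the tool from outside, world axes, zero at the start; "moment": the same for the moment, N m; "opening": opening from 0.0 (shut) to 1.0 (fully open); "grip_force": force on a finger pad.
Only numpy, scipy, OpenCV 4.12 (cv2) and the standard library are available. Lean on these libraries where they do the work, as an engineer would, in place of code of your own. Each camera call takes 0.05 s, during which the arm holds its last target. There are 200 camera calls.

TASK

Stand the closed red tin upright in the bay of the kitchen clamp, between the black V-shaped jaw and the moving pad, and let go of it. Then pump the orange lever paddle with full strokes, down to its stop and all the way back up, to ratchet the moving jaw up to the tin (move the jaw with the lever only), and on the last stroke stop as soon as the sprung pad, pressed against the tin, is pushed about half-way in, never fully in. Finish while holding the lever down there, so that the tin stays gripped between pad and V jaw but is not crushed, and leave the other things on the counter where they stand.

Things in the scene. Friction and masses are not known exactly. Their poses are not given: they have to be found in the camera images.
- clamp: kitchen clamp fixed to the counter: wooden base plate 330 x 90 x 12 mm (x -195 to +135 mm), grey ratchet housing (60 wide, up to 82 mm above the counter, hinge brackets to 108) on its -x end, black V jaw on its +x end. Origin on the counter under the bar; x axis along the bar from lever to V jaw, z up. It does not move
- bay (a point): point on top of the base plate (12 mm above the counter), in the middle of the bay where the tin is to be stood; it lies 46 mm along +x of the clamp's origin. A tin stood here has about 14 mm to go to the V jaw
- jaw_travel (a joint): how far the blue jaw has moved towards the V jaw, 0 to 0.086 m; starts at 0 to 0.02; the pad meets a tin seated in the V at 0.060. A full lever stroke moves it about 0.02 m (the first 0.014 to 0.024), and 2 N of friction keeps it there as the lever goes back up. No lock: once the pad pushes harder than that, the jaw slides back when the lever is let up
- pad_face (a point): centre of the flat front face of the black moving pad (50 wide, 15 to 61 mm above the counter), 40 mm above the counter. The pad's axes are those of the clamp
- pad: black rubber pad on the yellow sprung stem of the blue moving jaw; its origin is not on the pad, use pad_face
- pad_press (a joint): how far the pad is pushed into the blue jaw against its spring: 0 free (24 mm of yellow stem shows between pad and blue jaw) to 0.024 m fully in (no yellow shows). Spring 0.5 N per mm
- lever_angle (a joint): angle of the lever: 0 all the way up (spring return) to 0.618 rad down at its stop. It moves the ratchet about 39 mm per rad; the first part of a stroke is idle until the pawl meets a tooth (10 mm apart). Pressing needs 2 to 4 N at the paddle, plus a third of the jaw's force
- paddle_top (a point): centre of the top face of the orange paddle (50 x 46 x 12 mm) at the lever's end, 115 mm from the hinge axis, about 138 mm above the counter when the lever is up (sloping up 0.30 rad towards its end) and 68 mm when at its stop (sloping down 0.32 rad). Press it from above with shut fingers
- lever: the lever (steel arm with the orange paddle at its end); origin on its hinge axis, 98 mm above the counter, 107 mm along -x of the clamp's origin; the axis is along y of the clamp and the arm reaches from it towards -x of the clamp
- tin_mid (a point): middle of the closed red tin canister (round, 60 mm diameter, 110 mm high, about 0.3 kg), 55 mm above its underside; z along the tin's axis
- tin: the same tin, origin at the centre of its underside
- pot: dented aluminium rice pot, 160 mm diameter, 100 high, leave alone
- colander: steel colander, 180 mm diameter, 80 high, leave alone
- mortar: white ceramic mortar with its pestle standing in it (one piece), 108 mm diameter, 125 high, leave alone
- spatula: wooden spatula 280 mm long, lying on the counter, leave alone
- jar: glass jar 68 mm diameter, 100 high, leave alone
- jaw: the blue block of the moving jaw (22 x 56 mm, its top 62 mm above the counter) that carries the sprung pad; push it only by way of the lever; its origin and axes are those of the clamp, shifted along x by jaw_travel (so the origin is not on the block; the block's middle is at x = -75 mm)
- v_seat (a point): where the tin's axis meets the base plate's top (12 mm above the counter) when the tin is seated in the fixed V jaw; 60 mm along +x of the clamp's origin. The V jaw is two black rubber faces, 130 degrees apart, opening towards -x, up to 60 mm above the counter
Mind the look-alikes: they are no part of the job. Of the things that look like the tin, take the one that is farthest from the robot's base at the start.

How it is judged:
By the outcome, as a careful person would: the job done as asked, in the order asked, and still so for the second after the job is handed in, while the arm keeps its last pose, push and grip.
It also fails if it takes over 72 s, if anything falls off the work surface, if the arm or the gripper's body presses on something with over 40 N, if the wrist force passes 120 N, or if a joint passes its speed limit or range.

## Working session

There is one attempt and no reset: what is moved stays moved. The work goes in short steps, Python scripts to look and compute and a tool call to move; the robot and the scene stay as the last step left them, time stands still between calls to the robot, and variables do not carry over. Pictures are saved under pics/ and viewed, at most 10 in all, crops included, and the job is handed in when it is done.

Besides the shell and the picture viewer there is one more tool, called after "Call:" by a JSON object that holds its "name" and its "arguments", one argument or row to a line. send_rows: Moves the arm, as the interface text tells. Shift numbers are shares of 60 mm and turn numbers shares of 10 degrees, none past 1 either way. Its arguments: {"type":"object","properties":{"series":{"type":"string"},"fingers":{"type":"number"}},"required":["series"]}

```bash
mkdir -p pics
cat > h.py <<'E'
import numpy as np, cv2
from cell import env
def cam(n):
    c=env.read_camera(n); c['f']=240/np.tan(np.radians(c['fovy'])/2); return c
def pts(c):
    v,u=np.mgrid[0:480,0:640]; z=c['z_map']
    P=np.stack([(u-c['cx'])/c['f']*z,(v-c['cy'])/c['f']*z,z],-1)
    return (P-c['t'])@c['R']   # R^T(P-t)
def save(c,n): cv2.imwrite('pics/'+n+'.png',c['color'][:,:,::-1])
E
python3 - <<'E'
from h import *
for n in('scene','top'):
    c=cam(n); save(c,n+'0'); np.savez(n+'0.npz',P=pts(c),**c)
    print(n,c['fovy'],c['cx'],c['cy'],-c['R'].T@c['t'],c['R'].round(3).tolist(),(c['z_map']>0).mean())
s=env.state();print(s)
E
```

```text
scene 46.16647315680862 312.71293155758343 233.32291791871563 [1296.85958907 -568.98328032 1321.99043748] [[0.551, 0.835, 0.006], [0.661, -0.432, -0.613], [-0.509, 0.342, -0.79]] 0.9959765625
top 44.23318953347167 324.5354457981915 228.62662367768954 [ 388.83846275   -5.76043794 1734.48660673] [[0.021, -1.0, 0.022], [-0.996, -0.023, -0.083], [0.084, -0.02, -0.996]] 0.9959733072916667
{'t': 0.1, 'joints': array([ 1.14138841e+00,  4.91512203e-01,  1.55940411e+00,  3.38153278e-06,
        1.09175175e+00, -1.05632205e-01]), 'qvel': array([ 0.00075794, -0.00181878, -0.00156406,  0.00057354,  0.00041564,
        0.00048427]), 'tau': array([ 3.23834087e-03, -6.13632131e+01, -2.58607239e+01,  6.93846191e-02,
        4.70687484e-02, -3.30333512e-05]), 'eef_pos': array([198.77553253, 592.38647037, 291.70675288]), 'tcp_rot': array([-3.14052355e+00, -1.16369532e-04,  2.81781532e+00]), 'ft_force': array([-1.05191405,  0.1579743 , -0.30334031]), 'moment': array([-0.05419233,  0.01556984,  0.00826039]), 'grip_force': 0.0, 'opening': 1.0003280972871313}
```

View pics/scene0.png

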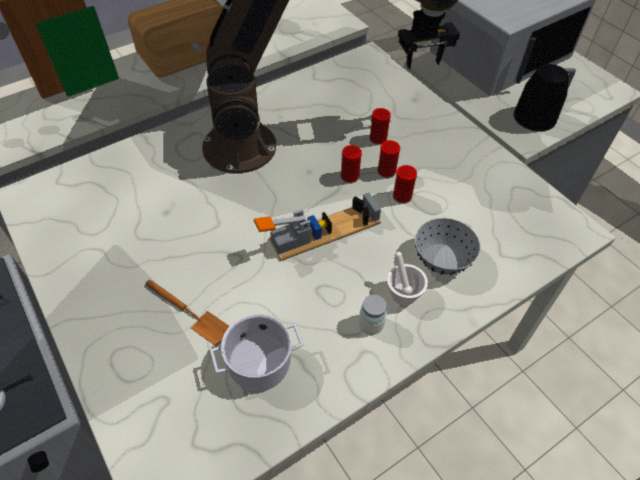

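View pics/top0.png

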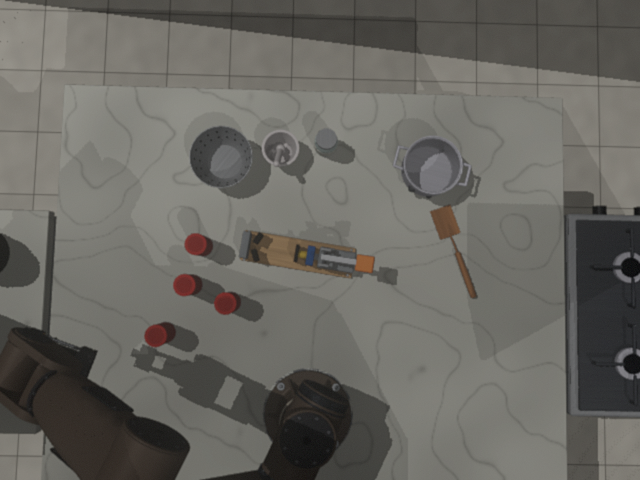

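The scene picture shows four red tins (380,125), (351,163), (389,158) and (404,184), with the clamp at (325,230). In the top view the tins are at (197,244), (185,285), (227,302) and (157,335), the orange paddle at (366,263) and the V jaw at (247,245).

```bash
cat >> h.py <<'E'
def plane(c,u,v,z):
    d=c['R'].T@np.array([(u-c['cx'])/c['f'],(v-c['cy'])/c['f'],1.]); o=-c['R'].T@c['t']
    return o+d*(z-o[2])/d[2]
def blobs(m,a=15):
    n,l,s,ce=cv2.connectedComponentsWithStats(m.astype(np.uint8))
    return [(l==i,ce[i],s[i]) for i in range(1,n) if s[i,4]>=a]
def hsv(c): return cv2.cvtColor(c['color'],cv2.COLOR_RGB2HSV).astype(int)
E
python3 - <<'E'
from h import *
for n in('scene','top'):
    c=dict(np.load(n+'0.npz')); H,S,V=np.moveaxis(hsv(c),-1,0);P=c['P']
    print(n)
    for nm,m in dict(red=((H<5)|(H>174))&(S>150)&(V>60),orange=(H>=6)&(H<14)&(S>200)&(V>100),blue=(H>100)&(H<125)&(S>150)&(V>60),yellow=(H>20)&(H<32)&(S>170)&(V>80),wood=(H>8)&(H<22)&(S>80)&(P[...,2]<30)&(P[...,2]>4)).items():
        for b,ce,s in blobs(m,8):
            p=P[b]; p=p[p[:,2]>-20]
            if len(p)<5 or p[:,0].max()<0:continue
            h=np.percentile(p[:,2],95); t=p[p[:,2]>h-8]
            o=f"{nm} px{ce.round(0)} n{s[4]} z{np.percentile(p[:,2],[5,50,95]).round()} med{np.median(p,0).round()} top{((t.min(0)+t.max(0))/2).round()} ext{np.ptp(t,axis=0).round()}"
            if nm=='red': o+=f" r{np.hypot(*((t.min(0)+t.max(0))/2)[:2]):.0f}"
            print(o)
            if nm=='wood' and s[4]>150:
                r=cv2.minAreaRect(p[:,:2].astype(np.float32)); print('   rect',r)
E
```

```text
scene
red px[393. 157.] n1614 z[ 17.  94. 114.] med[386. 331.  94.] top[745. -61. 714.] ext[1104. 1015. 1216.] r747
red px[351. 162.] n558 z[ 14.  90. 114.] med[332. 221.  90.] top[ 790. -154.  714.] ext[1013.  829. 1216.] r805
orange px[265. 224.] n147 z[129. 138. 146.] med[ 438. -146.  138.] top[ 855. -350.  730.] ext[ 884.  438. 1184.]
blue px[315. 226.] n130 z[32. 61. 66.] med[466.   1.  61.] top[456.   1.  64.] ext[55. 26. 10.]
yellow px[322. 223.] n40 z[39. 48. 55.] med[460.  27.  48.] top[ 872. -266.  684.] ext[ 850.  606. 1275.]
wood px[266. 132.] n12 z[12. 17. 28.] med[  4. 102.  17.] top[ 5. 94. 25.] ext[ 5. 14.  7.]
wood px[267. 138.] n25 z[ 7. 13. 19.] med[27. 95. 13.] top[30. 95. 20.] ext[28. 37. 19.]
wood px[265. 143.] n10 z[10. 15. 26.] med[45. 73. 15.] top[54. 66. 23.] ext[8. 6. 7.]
wood px[264. 151.] n17 z[10. 21. 28.] med[82. 47. 21.] top[83. 49. 25.] ext[17. 19.  8.]
wood px[213. 153.] n13 z[14. 20. 27.] med[  3. -98.  20.] top[  2. -96.  24.] ext[ 8. 19.  8.]
wood px[254. 161.] n208 z[ 7. 14. 25.] med[99. -1. 14.] top[97.  3. 23.] ext[ 46. 111.  13.]
   rect ((100
[... 2735 characters left out ...]
210.] n8 z[ 5.  7. 11.] med[ 599. -375.    7.] top[ 598. -376.    8.] ext[10. 10.  7.]
wood px[254. 234.] n22 z[ 6. 11. 16.] med[516. 166.  11.] top[512. 165.  14.] ext[15. 18. 13.]
wood px[289. 253.] n1533 z[ 6. 12. 19.] med[465.  73.  12.] top[455.  29.  20.] ext[117. 283.  17.]
   rect ((457.6579284667969, 31.27716064453125), (283.3462219238281, 85.5284423828125), 81.75926208496094)
wood px[464. 273.] n283 z[11. 18. 25.] med[ 412. -451.   18.] top[ 414. -453.   23.] ext[141.  56.  12.]
   rect ((432.7297058105469, -444.1178894042969), (188.24220275878906, 19.181610107421875), 20.611753463745117)
wood px[250. 257.] n31 z[ 7. 14. 18.] med[443. 175.  14.] top[447. 176.  14.] ext[21. 20.  8.]
```

Run:
```python
from h import *
T=dict(np.load('top0.npz'));S_=dict(np.load('scene0.npz'))
P=T['P'];H,S,V=np.moveaxis(hsv(T),-1,0)
m=((H<8)|(H>172))&(S>100)&(V>40)&(P[...,2]>100)&(P[...,2]<125)
m=cv2.morphologyEx(m.astype(np.uint8),cv2.MORPH_CLOSE,np.ones((5,5)))
for b,ce,s in blobs(m,100):
    c,r=cv2.minEnclosingCircle(np.argwhere(b)[:,::-1].astype(np.float32))
    p=plane(T,*ce,110);q=plane(T,*c,110);print('tin',p.round(1),q.round(1),s[4],r*(T['z_map'][b].mean()/T['f']),np.hypot(*p[:2]))
for n,c in(('top',T),('scene',S_)):
    H,S,V=np.moveaxis(hsv(c),-1,0);P=c['P']
    m=(H>=5)&(H<16)&(S>170)&(V>100)&(P[...,2]>115)&(P[...,2]<160)
    for b,ce,s in blobs(m,40):print(n,'paddle',ce,s[4],plane(c,*ce,138).round(1),P[b].mean(0).round(1))
    for nm,m,z in(('blue',(H>100)&(H<125)&(S>120)&(V>50)&(P[...,2]>56)&(P[...,2]<70),62),('yellow',(H>20)&(H<32)&(S>150)&(V>60)&(P[...,2]>20)&(P[...,2]<75),45)):
        for b,ce,s in blobs(m&(P[...,0]>350)&(P[...,0]<600)&(abs(P[...,1])<150),6):
            print(n,nm,ce,s[4],plane(c,*ce,z).round(1),P[b].mean(0).round(1),np.ptp(P[b],axis=0).round())
    v=(P[...,2]>35)&(P[...,2]<70)&(P[...,0]>350)&(P[...,0]<600)&(P[...,1]>100)&(P[...,1]<230)&(V<90)&(S<120)
    for b,ce,s in blobs(v,10):print(n,'V',ce,s[4],P[b].mean(0).round(1),np.ptp(P[b],axis=0).round())
c=T
x=c['color'][200:300,220:400];y=S_['color'][180:270,230:400]
a=cv2.resize(x,None,fx=4,fy=4,interpolation=2)[:300];b=cv2.resize(y,None,fx=4,fy=4,interpolation=2)[:300]
w=680;cv2.imwrite('pics/crop1.png',np.vstack([a[:,:w],b[:,:w]])[:,:,::-1])
```

```text
tin [475.2 314.4 110. ] [475.5 314.3 110. ] 377 30.3489890433652 569.796176582884
tin [363.3 340.7 110. ] [364.3 341.  110. ] 392 30.848348984651672 498.1117579965755
tin [316.5 227.9 110. ] [317.1 227.9 110. ] 393 30.715670462799658 390.0290007145999
tin [225.6 411.7 110. ] [226.2 411.2 110. ] 401 31.42117546870583 469.4197687684322
top blue [308.92857143 250.85714286] 14 [465.1   3.6  62. ] [465.1   3.5  62.5] [23.  8. 10.]
top yellow [302.375 254.   ] 16 [456.5  22.2  45. ] [456.2  22.   52.3] [11. 14. 23.]
top V [246.92857143 245.33333333] 84 [477.2 179.7  56.4] [74. 28. 34.]
top V [257.55072464 237.60869565] 69 [499.7 150.3  57.2] [32. 26. 31.]
top V [254.48484848 254.5       ] 66 [451.6 157.4  58.1] [31. 20. 31.]
scene paddle [264.45412844 223.49541284] 218 [ 434.3 -146.6  138. ] [ 433.9 -146.4  137.6]
scene blue [314.28571429 223.65714286] 105 [457.6   0.   62. ] [457.5   0.   62.1] [59. 27. 12.]
scene yellow [322.68888889 223.15555556] 45 [458.   29.2  45. ] [459.7  28.   47.6] [21. 19. 20.]
scene V [365.35338346 207.60526316] 266 [482.2 165.3  51.4] [85. 53. 31.]
```

View pics/crop1.png

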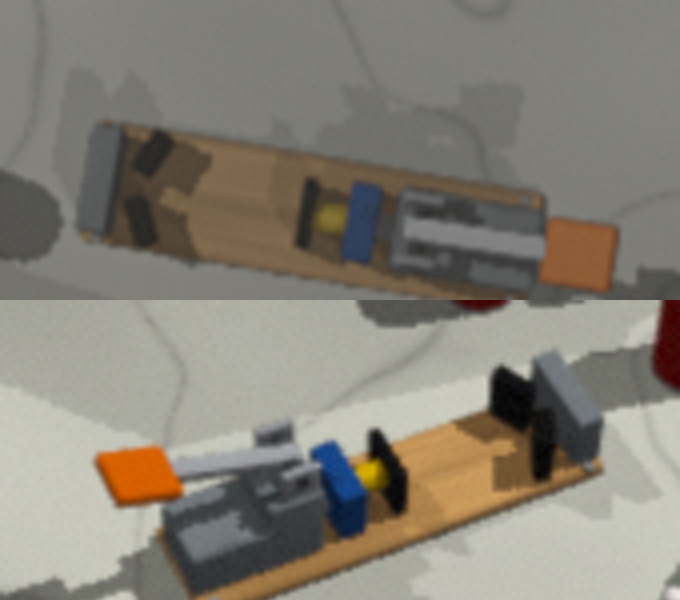

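The crops show the pad at (305,215) in its top half and the V faces at (152,153) and (138,220) symmetric about the bar. The target tin is at about (475,314), r = 570 mm. The clamp axis is at 82.2°, its origin near (464,67) and the bay near (470,113).

Call:
{"name": "send_rows", "arguments": {
  "series": "-0.83 -0.42 0 0 0 0;-0.83 -0.42 0 0 0 0;-0.83 -0.42 0 0 0 0;-0.83 -0.42 0 0 0 0;-0.83 -0.42 0 0 0 0",
  "fingers": 1
}}

```text
t: 0.72
eef_pos: [395.8, 392.4, 292.1]
tcp_rot: [-3.141, -0.0, 2.818]
ft_force: [0.3, -0.9, -0.1]
opening: 1.002
grip_force: 0.0
```

Call:
{"name": "send_rows", "arguments": {
  "series": "-0.83 -0.42 0 0 0 0;-0.83 -0.42 0 0 0 0;0 0 0 0 0 1;0 0 0 0 0 1;0 0 0 0 0 1"
}}

```text
t: 1.35
eef_pos: [473.3, 314.1, 291.9]
tcp_rot: [-3.141, -0.0, 2.288]
ft_force: [-0.1, 0.8, 0.2]
opening: 0.997
grip_force: 0.0
```

Call:
{"name": "send_rows", "arguments": {
  "series": "0 0 0 0 0 1;0 0 0 0 0 1;0 0 0 0 0 1;0 0 0 0 0 1;0 0 0 0 0 0.95"
}}

```text
t: 1.98
eef_pos: [473.1, 314.3, 292.0]
tcp_rot: [-3.141, 0.0, 1.425]
ft_force: [-0.3, -1.0, -0.2]
opening: 1.002
grip_force: 0.0
```

```bash
cat >> h.py <<'E'
from scipy.spatial.transform import Rotation as Ro
def to(x,y,z,yaw=1.435):
    s=env.state();R=Ro.from_euler('xyz',s['tcp_rot']);d=R.inv().apply(np.array([x,y,z])-s['eef_pos'])
    r=(R.inv()*Ro.from_euler('xyz',[np.pi,0,yaw])).as_rotvec(degrees=True)
    print('t',s['t'],'pos',s['eef_pos'].round(1),'rot',s['tcp_rot'].round(3),'F',s['ft_force'].round(1),'op',round(s['opening'],3),'gf',round(s['grip_force'],1))
    print('fullscale shift',(d/60).round(2),'turn',(r/10).round(2))
E
python3 -c "
from h import *
to(475.4,314.4,131)"
```

```text
t 1.975 pos [473.1 314.3 292. ] rot [-3.141  0.     1.425] F [-0.3 -1.  -0.2] op 1.002 gf 0.0
fullscale shift [0.01 0.04 2.68] turn [-0.    0.   -0.06]
```

Call:
{"name": "send_rows", "arguments": {
  "series": "0.01 0.04 0.9 0 0 -0.06;0 0 0.9 0 0 0;0 0 0.6 0 0 0;0 0 0.28 0 0 0;0 0 0 0 0 0"
}}

```text
t: 2.6
eef_pos: [475.6, 314.6, 131.0]
tcp_rot: [-3.14, 0.001, 1.441]
ft_force: [-0.2, 0.0, 0.9]
opening: 1.002
grip_force: 0.0
```

Call:
{"name": "send_rows", "arguments": {
  "series": "0 0 0 0 0 0;0 0 0 0 0 0;0 0 0 0 0 0;0 0 0 0 0 0;0 0 0 0 0 0",
  "fingers": 0
}}

```text
t: 3.22
eef_pos: [475.5, 314.7, 131.8]
tcp_rot: [3.142, -0.0, 1.441]
ft_force: [-2.3, 0.1, 4.9]
opening: 0.629
grip_force: 30.0
```

Call:
{"name": "send_rows", "arguments": {
  "series": "0 0 -0.4 0 0 0;0 0 -0.8 0 0 0;0 0 -0.8 0 0 0;0 0 0 0 0 0"
}}

```text
t: 3.72
eef_pos: [476.3, 315.0, 254.2]
tcp_rot: [3.137, -0.003, 1.441]
ft_force: [-0.0, -0.7, -5.5]
opening: 0.626
grip_force: 30.0
```

```bash
python3 -c "
from h import *
to(470.1,112.6,251)"
```

```text
t 3.725 pos [476.3 315.  254.2] rot [ 3.137e+00 -3.000e-03  1.441e+00] F [-0.  -0.7 -5.5] op 0.626 gf 30.0
fullscale shift [-3.36  0.33  0.04] turn [ 0.03 -0.02  0.03]
```

Call:
{"name": "send_rows", "arguments": {
  "series": "-0.5 0.06 0 0 0 0;-0.8 0.08 0 0 0 0;-0.8 0.08 0 0 0 0;-0.8 0.08 0 0 0 0;-0.46 0.03 0 0 0 0"
}}

```text
t: 4.35
eef_pos: [468.4, 110.2, 249.8]
tcp_rot: [-3.139, 0.001, 1.439]
ft_force: [-0.2, 0.3, -4.1]
opening: 0.632
grip_force: 30.0
```

Call:
{"name": "send_rows", "arguments": {
  "series": "0 0 0.5 0 0 0;0 0 0.5 0 0 0;0 0 0 0 0 0"
}}

```text
t: 4.72
eef_pos: [467.9, 111.9, 188.9]
tcp_rot: [-3.136, 0.001, 1.44]
ft_force: [-0.1, 0.2, -3.5]
opening: 0.63
grip_force: 30.0
```

Run:
```python
from h import *
to(470.1,112.6,144)
c=cam('scene');a=cv2.resize(c['color'][140:270,220:420],None,fx=4,fy=4,interpolation=2);cv2.imwrite('pics/a.png',a[:,:,::-1])
```

```text
t 4.725 pos [467.9 111.9 188.9] rot [-3.136e+00  1.000e-03  1.440e+00] F [-0.1  0.2 -3.5] op 0.63 gf 30.0
fullscale shift [0.02 0.04 0.75] turn [-0.03  0.01  0.03]
```

View pics/a.png

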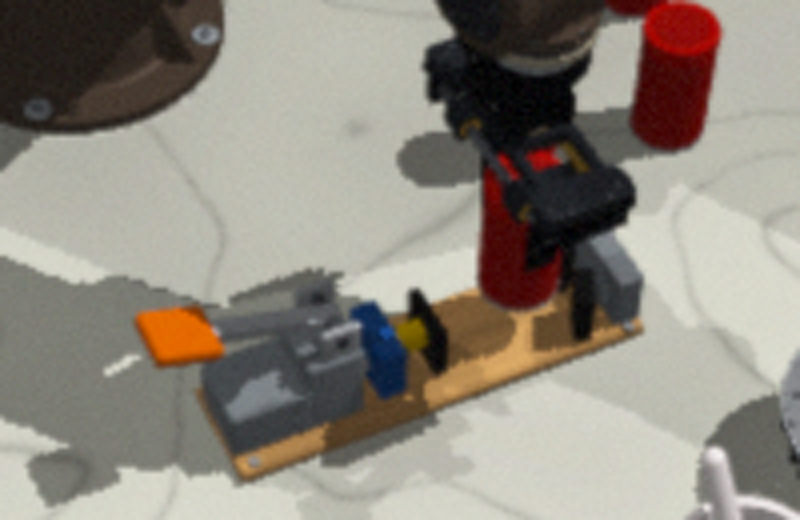

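The tin hangs at (520,240), over the bay, between the pad (430,335) and the V (580,290). Now I lower it.

Call:
{"name": "send_rows", "arguments": {
  "series": "0.02 0.04 0.3 -0.03 0 0;0 0 0.25 0 0 0;0 0 0.13 0 0 0;0 0 0 0 0 0"
}}

```text
t: 5.28
eef_pos: [471.9, 113.1, 150.8]
tcp_rot: [3.136, -0.0, 1.441]
ft_force: [-0.5, -0.2, -4.2]
opening: 0.625
grip_force: 30.0
```

Call:
{"name": "send_rows", "arguments": {
  "series": "0 0 0.03 0 0 0;0 0 0.03 0 0 0;0 0 0 0 0 0"
}}

```text
t: 5.65
eef_pos: [471.8, 113.1, 147.1]
tcp_rot: [3.136, -0.0, 1.441]
ft_force: [-0.1, -0.3, -3.7]
opening: 0.626
grip_force: 30.0
```

Call:
{"name": "send_rows", "arguments": {
  "series": "0 0 0.03 0.04 0 0;0 0 0.03 0 0 0;0 0 0 0 0 0"
}}

```text
t: 6.02
eef_pos: [471.9, 113.1, 143.8]
tcp_rot: [-3.14, -0.0, 1.441]
ft_force: [-2.8, 0.8, 3.8]
opening: 0.629
grip_force: 30.0
```

Call:
{"name": "send_rows", "arguments": {
  "series": "0 0 0 0 0 0;0 0 0 0 0 0;0 0 0 0 0 0;0 0 0 0 0 0",
  "fingers": 0.9
}}

```text
t: 6.52
eef_pos: [471.9, 113.1, 143.4]
tcp_rot: [-3.14, -0.0, 1.441]
ft_force: [-0.6, 0.7, -0.4]
opening: 0.893
grip_force: 0.0
```

Call:
{"name": "send_rows", "arguments": {
  "series": "0 0 -0.3 0 0 0;0 0 -0.9 0 0 0;0 0 -0.9 0 0 0;0 0 0 0 0 0"
}}

```text
t: 7.02
eef_pos: [472.9, 113.2, 272.8]
tcp_rot: [3.137, -0.002, 1.441]
ft_force: [0.3, 1.1, -0.9]
opening: 0.898
grip_force: 0.0
```

Run:
```python
from h import *
to(434.3,-146.6,240)
c=cam('scene');save(c,'b');P=pts(c);H,S,V=np.moveaxis(hsv(c),-1,0)
m=((H<8)|(H>172))&(S>100)&(V>40)&(P[...,1]<200)&(P[...,2]>0)&(P[...,2]<135)&(P[...,0]>400)&(P[...,1]>50)
for b,ce,s in blobs(m,30):
  p=P[b];t=p[p[:,2]>118];print(s[4],np.percentile(p[:,2],[2,98]),t.mean(0),np.ptp(t,axis=0))
```

```text
t 7.025 pos [472.9 113.2 272.8] rot [ 3.137e+00 -2.000e-03  1.441e+00] F [ 0.3  1.1 -0.9] op 0.898 gf 0.0
fullscale shift [-4.38 -0.08  0.54] turn [ 0.03 -0.01  0.03]
726 [ 17.58834409 127.33447727] [473.439172   113.59673005 122.65346069] [63.40561939 61.29419512 13.87396131]
```

Call:
{"name": "send_rows", "arguments": {
  "series": "-0.7 -0.02 0 0 0 0;-0.95 -0.02 0 0 0 0;-0.95 -0.02 0 0 0 0;-0.95 -0.02 0 0 0 0;-0.83 0 0 0 0 0",
  "fingers": 0
}}

```text
t: 7.7
eef_pos: [432.2, -148.7, 267.9]
tcp_rot: [-3.138, -0.001, 1.44]
ft_force: [0.9, 1.0, -0.8]
opening: 0.432
grip_force: 0.0
```

Call:
{"name": "send_rows", "arguments": {
  "series": "0 0 0.3 0 0 0;0 0 0.2 0 0 0;0 0 0 0 0 0"
}}

```text
t: 8.07
eef_pos: [432.8, -146.3, 238.1]
tcp_rot: [-3.137, -0.001, 1.441]
ft_force: [0.9, 0.0, 0.5]
opening: 0.115
grip_force: 0.0
```

Run:
```python
from h import *
to(434.3,-146.6,225)
c=cam('scene');a=cv2.resize(c['color'][140:270,220:420],None,fx=4,fy=4,interpolation=2);cv2.imwrite('pics/c.png',a[:,:,::-1])
```

```text
t 8.075 pos [ 432.8 -146.3  238.1] rot [-3.137e+00 -1.000e-03  1.441e+00] F [0.9 0.  0.5] op 0.115 gf 0.0
fullscale shift [-0.    0.03  0.22] turn [-0.03 -0.01  0.04]
```

View pics/c.png

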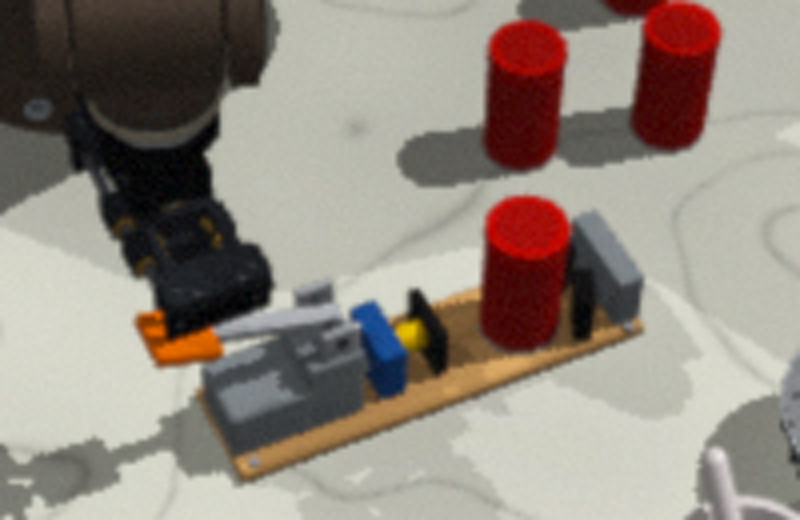

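The tin stands upright in the bay (525,275), and the closing fingers are above the paddle (190,320).

Call:
{"name": "send_rows", "arguments": {
  "series": "0 0.03 0.25 -0.03 0 0;0 0 0.25 0 0 0;0 0 0.25 0 0 0;0 0 0.25 0 0 0;0 0 0.2 0 0 0"
}}

```text
t: 8.75
eef_pos: [435.6, -146.9, 167.4]
tcp_rot: [3.137, 0.0, 1.442]
ft_force: [1.2, 1.2, 4.0]
opening: 0.006
grip_force: 1.6
```

Call:
{"name": "send_rows", "arguments": {
  "series": "0 0 0.1 0 0 0;0 0 0 0 0 0"
}}

```text
t: 9.0
eef_pos: [435.3, -147.0, 161.3]
tcp_rot: [3.138, -0.0, 1.441]
ft_force: [1.4, 1.3, 3.0]
opening: 0.006
grip_force: 1.2
```

Call:
{"name": "send_rows", "arguments": {
  "series": "0 0 0.07 0 0 0;0 0 0 0 0 0"
}}

```text
t: 9.25
eef_pos: [435.2, -147.2, 157.2]
tcp_rot: [3.138, -0.0, 1.441]
ft_force: [1.0, 0.5, 3.2]
opening: 0.007
grip_force: 1.4
```

Call:
{"name": "send_rows", "arguments": {
  "series": "0 0 0.07 0 0 0;0 0 0 0 0 0"
}}

```text
t: 9.5
eef_pos: [435.1, -147.2, 152.8]
tcp_rot: [3.138, -0.0, 1.441]
ft_force: [0.6, -0.5, 3.5]
opening: -0.0
grip_force: 1.5
```

Call:
{"name": "send_rows", "arguments": {
  "series": "0 0 0.06 0 0 0;0 0 0 0 0 0"
}}

```text
t: 9.75
eef_pos: [435.1, -147.2, 149.2]
tcp_rot: [3.138, -0.0, 1.441]
ft_force: [0.6, 0.3, 3.6]
opening: 0.008
grip_force: 1.5
```

Call:
{"name": "send_rows", "arguments": {
  "series": "0 0 0.03 0 0 0;0 0 0 0 0 0"
}}

```text
t: 10.0
eef_pos: [435.2, -147.1, 148.1]
tcp_rot: [3.138, -0.0, 1.441]
ft_force: [-1.1, 2.7, 14.0]
opening: 0.007
grip_force: 6.2
```

Call:
{"name": "send_rows", "arguments": {
  "series": "0 0 -0.2 0 0 0;0 0 -0.3 0 0 0;0 0 -0.4 0 0 0;0 0 -0.4 0 0 0;0 0 0 0 0 0"
}}

```text
t: 10.62
eef_pos: [435.1, -147.3, 226.9]
tcp_rot: [3.136, 0.001, 1.441]
ft_force: [-0.4, -0.0, -0.2]
opening: 0.008
grip_force: 0.0
```

```bash
cat >> h.py <<'E'
def look(name=None):
    c=cam('scene');P=pts(c);H,S,V=np.moveaxis(hsv(c),-1,0)
    O=np.array([463.8,67.]);d=np.array([.1357,.9907]);ax=lambda p:((p[:2]-O)@d).round(1)
    reg=(P[...,0]>400)&(P[...,0]<540)&(P[...,1]>-40)&(P[...,1]<150)
    for nm,m,z in(('blue',(H>100)&(H<125)&(S>120)&(V>50)&(P[...,2]>52)&(P[...,2]<72),62),('yellow',(H>18)&(H<34)&(S>150)&(V>60)&(P[...,2]>28)&(P[...,2]<62),45),('tin',((H<8)|(H>172))&(S>100)&(V>40)&(P[...,2]>113),122),('orange',0,0)):
        if nm=='orange':
            m=(H>=5)&(H<16)&(S>170)&(V>100)&(P[...,2]>50)&(P[...,2]<160);reg=(P[...,1]<-90)&(P[...,1]>-190)&(P[...,0]>390)&(P[...,0]<480)
        m=m&reg
        if m.sum()<4: print(nm,'none');continue
        p=P[m]; ce=np.argwhere(m).mean(0)[::-1]
        print(nm,m.sum(),'axis3d',ax(p.mean(0)),'plane',ax(plane(c,*ce,z)),'z',p[:,2].mean().round(1),'ext',np.ptp((p[:,:2]-O)@d).round(1))
    if name: cv2.imwrite('pics/'+name+'.png',cv2.resize(c['color'][160:260,240:400],None,fx=5,fy=5,interpolation=2)[:,:,::-1])
E
python3 -c "
from h import *
to(434.3,-146.6,230);look('d')"
```

```text
t 10.625 pos [ 435.1 -147.3  226.9] rot [3.136e+00 1.000e-03 1.441e+00] F [-0.4 -0.  -0.2] op 0.008 gf 0.0
fullscale shift [ 0.01 -0.01 -0.05] turn [0.03 0.01 0.03]
blue 125 axis3d -46.8 plane -47.3 z 60.6 ext 22.8
yellow 45 axis3d -17.9 plane -17.0 z 47.2 ext 19.5
tin 301 axis3d 47.7 plane 47.8 z 122.3 ext 61.0
orange 92 axis3d -222.0 plane -187.3 z 139.2 ext 47.0
```

View pics/d.png

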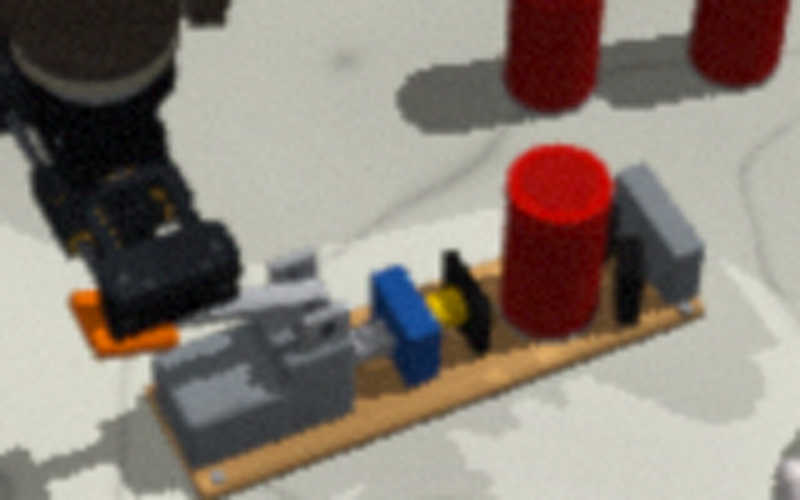

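The blue jaw (405,325) has advanced 20 mm to a travel of about 27, and the tin (555,240) still stands in the bay. Second stroke.

Call:
{"name": "send_rows", "arguments": {
  "series": "0 0 0.2 0.03 0 0.04;0 0 0.27 0 0 0;0 0 0.27 0 0 0;0 0 0.27 0 0 0;0 0 0.22 0 0 0"
}}

```text
t: 11.3
eef_pos: [434.4, -146.9, 150.0]
tcp_rot: [-3.138, -0.001, 1.433]
ft_force: [-0.1, 1.2, 4.3]
opening: 0.0
grip_force: 1.8
```

Call:
{"name": "send_rows", "arguments": {
  "series": "0 0 0.06 0 0 0;0 0 0 0 0 0"
}}

```text
t: 11.55
eef_pos: [434.4, -146.8, 147.9]
tcp_rot: [-3.138, -0.001, 1.434]
ft_force: [-4.3, 1.8, 16.1]
opening: 0.005
grip_force: 7.0
```

Stop reached; back up and look.

Call:
{"name": "send_rows", "arguments": {
  "series": "0 0 -0.25 0 0 0;0 0 -0.3 0 0 0;0 0 -0.4 0 0 0;0 0 -0.4 0 0 0;0 0 0 0 0 0"
}}

```text
t: 12.18
eef_pos: [435.2, -147.3, 229.7]
tcp_rot: [-3.141, 0.001, 1.434]
ft_force: [0.5, 0.8, -0.9]
opening: 0.005
grip_force: 0.0
```

```bash
python3 -c "
from h import *
to(434.3,-146.6,228);look()"
```

```text
t 12.175 pos [ 435.2 -147.3  229.7] rot [-3.141e+00  1.000e-03  1.434e+00] F [ 0.5  0.8 -0.9] op 0.005 gf 0.0
fullscale shift [ 0.01 -0.02  0.03] turn [-0.    0.   -0.01]
blue 121 axis3d -36.7 plane -37.1 z 61.1 ext 23.0
yellow 42 axis3d -7.4 plane -6.5 z 47.3 ext 21.2
tin 301 axis3d 47.7 plane 47.8 z 122.2 ext 62.5
orange 102 axis3d -221.6 plane -187.0 z 138.7 ext 48.1
```

Call:
{"name": "send_rows", "arguments": {
  "series": "0 0 0.15 0 0 0;0 0 0.12 0 0 0;0 0 0.12 0 0 0;0 0 0.12 0 0 0;0 0 0.12 0 0 0"
}}

```text
t: 12.85
eef_pos: [434.9, -147.2, 190.9]
tcp_rot: [-3.14, -0.0, 1.434]
ft_force: [-1.0, -0.6, 0.8]
opening: 0.005
grip_force: 0.7
```

Call:
{"name": "send_rows", "arguments": {
  "series": "0 0 0.14 0 0 0;0 0 0.14 0 0 0;0 0 0.14 0 0 0;0 0 0.14 0 0 0;0 0 0.12 0 0 0"
}}

```text
t: 13.48
eef_pos: [434.8, -147.0, 150.1]
tcp_rot: [-3.14, -0.0, 1.434]
ft_force: [-0.3, 1.8, 3.9]
opening: 0.002
grip_force: 1.7
```

Call:
{"name": "send_rows", "arguments": {
  "series": "0 0 0.04 0 0 0;0 0 0.03 0 0 0;0 0 0 0 0 0"
}}

```text
t: 13.85
eef_pos: [434.8, -146.8, 147.3]
tcp_rot: [-3.14, -0.0, 1.434]
ft_force: [-3.5, 5.3, 24.9]
opening: 0.006
grip_force: 10.8
```

```bash
python3 -c "
from h import *
to(434.3,-146.6,228);look()"
```

```text
t 13.85 pos [ 434.8 -146.8  147.3] rot [-3.14  -0.     1.434] F [-3.5  5.3 24.9] op 0.006 gf 10.8
fullscale shift [ 0.   -0.01 -1.34] turn [-0.01 -0.   -0.01]
blue 125 axis3d -26.8 plane -27.3 z 60.7 ext 22.8
yellow 40 axis3d 2.7 plane 3.8 z 47.6 ext 16.5
tin 310 axis3d 47.0 plane 46.9 z 121.9 ext 60.6
orange 49 axis3d -231.6 plane -217.8 z 60.8 ext 12.9
```

Call:
{"name": "send_rows", "arguments": {
  "series": "0 0 -0.3 0 0 0;0 0 -0.4 0 0 0;0 0 -0.5 0 0 0;0 0 -0.5 0 0 0;0 0 0 0 0 0"
}}

```text
t: 14.52
eef_pos: [435.4, -147.4, 249.8]
tcp_rot: [3.14, 0.001, 1.434]
ft_force: [0.9, -0.0, -0.0]
opening: 0.003
grip_force: 0.0
```

```bash
python3 -c "
from h import *
to(434.3,-146.6,228);look('e')"
```

```text
t 14.525 pos [ 435.4 -147.4  249.8] rot [3.140e+00 1.000e-03 1.434e+00] F [ 0.9 -0.  -0. ] op 0.003 gf 0.0
fullscale shift [ 0.01 -0.02  0.36] turn [ 0.01  0.01 -0.01]
blue 118 axis3d -26.6 plane -27.0 z 61.0 ext 22.2
yellow 39 axis3d 2.8 plane 3.5 z 46.9 ext 17.8
tin 303 axis3d 47.7 plane 47.6 z 121.8 ext 62.7
orange 168 axis3d -217.6 plane -182.7 z 138.1 ext 49.1
```

View pics/e.png

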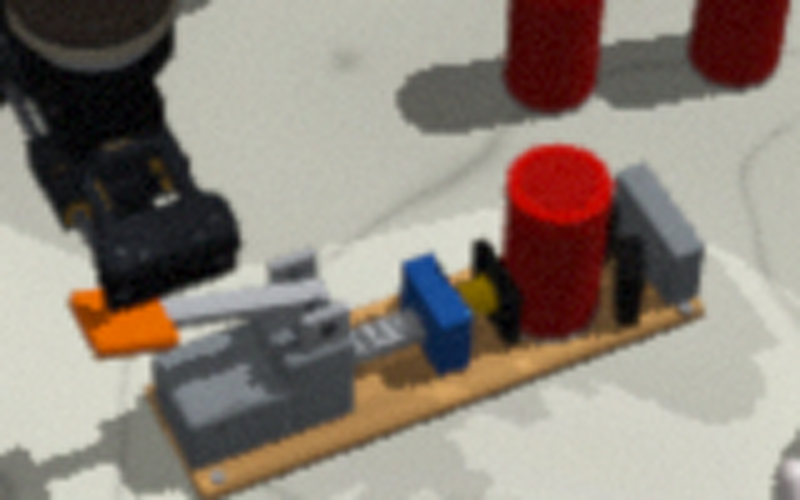

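The pad is now next to the tin (505,290) and the lever is fully up. Fourth full stroke.

Call:
{"name": "send_rows", "arguments": {
  "series": "0 0 0.4 0 0 0;0 0 0.15 0 0 0;0 0 0.15 0 0 0;0 0 0.15 0 0 0;0 0 0.15 0 0 0"
}}

```text
t: 15.2
eef_pos: [435.0, -147.2, 188.0]
tcp_rot: [-3.14, 0.0, 1.434]
ft_force: [-0.7, -1.8, 1.5]
opening: 0.002
grip_force: 0.8
```

Call:
{"name": "send_rows", "arguments": {
  "series": "0 0 0.15 0 0 0;0 0 0.15 0 0 0;0 0 0.15 0 0 0;0 0 0.15 0 0 0;0 0 0.05 0 0 0"
}}

```text
t: 15.82
eef_pos: [434.7, -147.0, 148.8]
tcp_rot: [-3.139, -0.0, 1.434]
ft_force: [0.2, 3.1, 7.7]
opening: 0.005
grip_force: 3.4
```

Call:
{"name": "send_rows", "arguments": {
  "series": "0 0 0.05 0 0 0;0 0 0 0 0 0"
}}

```text
t: 16.08
eef_pos: [434.8, -146.8, 147.3]
tcp_rot: [-3.14, -0.0, 1.434]
ft_force: [-3.8, 6.4, 25.7]
opening: -0.0
grip_force: 11.0
```

```bash
python3 -c "
from h import *
to(434.3,-146.6,148);look()"
```

```text
t 16.075 pos [ 434.8 -146.8  147.3] rot [-3.14  -0.     1.434] F [-3.8  6.4 25.7] op -0.0 gf 11.0
fullscale shift [ 0.   -0.01 -0.01] turn [-0.01 -0.   -0.01]
blue 116 axis3d -17.8 plane -18.2 z 61.0 ext 22.0
yellow 27 axis3d 8.3 plane 9.4 z 47.7 ext 10.9
tin 308 axis3d 50.5 plane 50.4 z 121.9 ext 62.6
orange 51 axis3d -231.6 plane -217.8 z 61.1 ext 13.0
```

Call:
{"name": "send_rows", "arguments": {
  "series": "0 0 -0.3 0 0 0;0 0 -0.4 0 0 0;0 0 -0.4 0 0 0;0 0 -0.4 0 0 0;0 0 0 0 0 0"
}}

```text
t: 16.75
eef_pos: [435.2, -147.3, 237.4]
tcp_rot: [3.141, 0.001, 1.434]
ft_force: [-0.0, -0.3, -0.2]
opening: 0.008
grip_force: 0.0
```

```bash
python3 -c "
from h import *
to(434.3,-146.6,228);look()"
```

```text
t 16.75 pos [ 435.2 -147.3  237.4] rot [3.141e+00 1.000e-03 1.434e+00] F [-0.  -0.3 -0.2] op 0.008 gf 0.0
fullscale shift [ 0.01 -0.02  0.16] turn [ 0.    0.01 -0.01]
blue 122 axis3d -20.1 plane -20.6 z 60.8 ext 22.9
yellow 37 axis3d 8.3 plane 8.8 z 46.2 ext 15.6
tin 300 axis3d 52.2 plane 52.3 z 122.4 ext 60.7
orange 130 axis3d -219.3 plane -184.5 z 138.3 ext 48.1
```

Call:
{"name": "send_rows", "arguments": {
  "series": "0 0 0.2 0 0 0;0 0 0.15 0 0 0;0 0 0.15 0 0 0;0 0 0.15 0 0 0;0 0 0.15 0 0 0"
}}

```text
t: 17.42
eef_pos: [435.0, -147.3, 187.8]
tcp_rot: [-3.14, 0.0, 1.434]
ft_force: [0.3, -2.2, 3.8]
opening: 0.005
grip_force: 1.5
```

Call:
{"name": "send_rows", "arguments": {
  "series": "0 0 0.15 0 0 0;0 0 0.1 0 0 0;0 0 0 0 0 0"
}}

```text
t: 17.8
eef_pos: [435.0, -147.2, 173.1]
tcp_rot: [-3.14, -0.0, 1.434]
ft_force: [0.4, -3.1, 4.2]
opening: 0.006
grip_force: 1.6
```

```bash
python3 -c "
from h import *
to(434.3,-146.6,148);look()"
```

```text
t 17.8 pos [ 435.  -147.2  173.1] rot [-3.14  -0.     1.434] F [ 0.4 -3.1  4.2] op 0.006 gf 1.6
fullscale shift [ 0.01 -0.01  0.42] turn [-0.01 -0.   -0.01]
blue 122 axis3d -14.2 plane -14.6 z 60.9 ext 24.0
yellow 33 axis3d 13.2 plane 14.3 z 47.7 ext 14.0
tin 306 axis3d 54.8 plane 54.6 z 121.7 ext 59.6
orange 74 axis3d -235.4 plane -214.3 z 92.1 ext 18.2
```

Call:
{"name": "send_rows", "arguments": {
  "series": "0 0 0.12 0 0 0;0 0 0.12 0 0 0;0 0 0.12 0 0 0;0 0 0.04 0 0 0;0 0 0 0 0 0"
}}

```text
t: 18.48
eef_pos: [434.7, -147.0, 149.1]
tcp_rot: [-3.139, -0.0, 1.434]
ft_force: [-0.1, 0.9, 4.8]
opening: 0.005
grip_force: 1.7
```

Call:
{"name": "send_rows", "arguments": {
  "series": "0 0 0.03 0 0 0;0 0 0 0 0 0"
}}

```text
t: 18.73
eef_pos: [434.7, -146.9, 148.0]
tcp_rot: [-3.14, -0.0, 1.434]
ft_force: [-0.8, 3.8, 15.0]
opening: 0.002
grip_force: 6.9
```

```bash
python3 -c "
from h import *
to(434.3,-146.6,148);look('f')"
```

```text
t 18.725 pos [ 434.7 -146.9  148. ] rot [-3.14  -0.     1.434] F [-0.8  3.8 15. ] op 0.002 gf 6.9
fullscale shift [ 0.   -0.01  0.  ] turn [-0.01 -0.   -0.01]
blue 110 axis3d -7.9 plane -8.4 z 60.9 ext 22.3
yellow 25 axis3d 11.0 plane 12.1 z 47.6 ext 40.3
tin 294 axis3d 56.7 plane 56.7 z 122.1 ext 57.4
orange 47 axis3d -231.8 plane -217.9 z 61.4 ext 12.8
```

View pics/f.png

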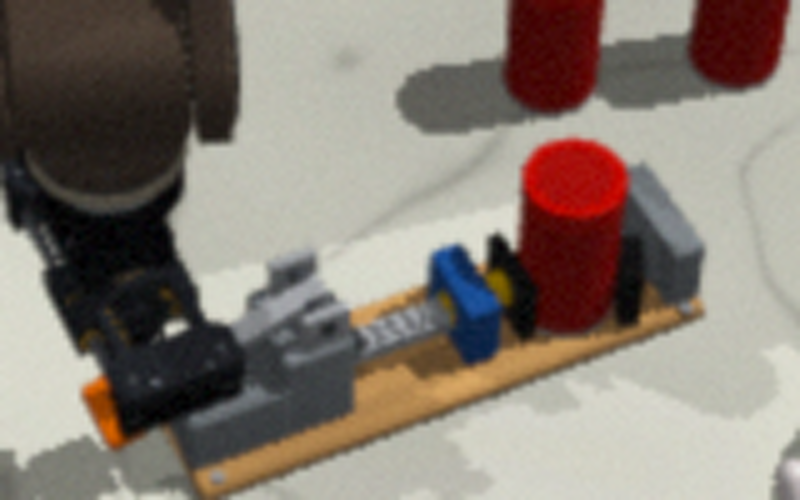

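In the picture the lever is at its stop. The yellow stem end pokes out behind the blue jaw (445,305), so the pad is partly pressed against the tin. I will measure the press from the blue-to-pad gap, compared with the free gap in the first picture.

```bash
cat >> h.py <<'E'
O=np.array([463.8,67.]);D=np.array([.1357,.9907]);N=np.array([.9907,-.1357])
def gap(c,P=None):
    P=pts(c) if P is None else P
    H,S,V=np.moveaxis(hsv(c),-1,0);a=(P[...,:2]-O)@D;l=(P[...,:2]-O)@N
    B=(H>100)&(H<125)&(S>120)&(V>50)&(P[...,2]>52)&(P[...,2]<72)&(abs(l)<45)&(abs(a)<120)
    b=a[B].mean()
    K=(V<70)&(S<110)&(P[...,2]>28)&(P[...,2]<70)&(abs(l)<32)&(a>b+14)&(a<b+62)
    k=max(blobs(K,5),key=lambda q:q[2][4])[0]
    Y=(H>18)&(H<34)&(S>150)&(V>60)&(P[...,2]>28)&(P[...,2]<62)&(a>b+5)&(a<b+50)&(abs(l)<25)
    T=((H<8)|(H>172))&(S>100)&(V>40)&(P[...,2]>113)&(P[...,2]<130)&(abs(l)<60)&(abs(a)<120)
    bc=np.argwhere(B).mean(0);kc=np.argwhere(k).mean(0)
    print('blue %.1f pad %.1f (n%d) gap %.1f px gap %s yellow n%d'%(b,a[k].mean(),k.sum(),a[k].mean()-b,(kc-bc).round(1),Y.sum()), 'tin %.1f lat %.1f'%(a[T].mean(),l[T].mean()) if T.sum() else '')
E
python3 - <<'E'
from h import *
z=dict(np.load('scene0.npz'));gap(z,z['P'])
for i in range(3): gap(cam('scene'))
t=dict(np.load('top0.npz'));c=cam('top');gap(t,t['P']);gap(c)
E
```

```text
blue -67.2 pad -27.4 (n56) gap 39.8 px gap [-2.2 12.8] yellow n47 
blue -8.3 pad 22.6 (n58) gap 30.9 px gap [-1.6  9.6] yellow n21 tin 57.5 lat 4.5
blue -8.3 pad 22.6 (n64) gap 30.9 px gap [-1.   9.9] yellow n22 tin 57.4 lat 5.3
blue -8.0 pad 22.6 (n56) gap 30.6 px gap [-1.1  9.8] yellow n22 tin 57.4 lat 4.9
blue -65.3 pad -28.5 (n59) gap 36.8 px gap [ -0.3 -13.1] yellow n16 
blue -11.4 pad 23.3 (n71) gap 34.7 px gap [ -1.2 -12.1] yellow n0 tin 57.5 lat 2.7
```

Press is about 9 mm at the stop of this full stroke. One more stroke is needed, stopped part-way down.

Call:
{"name": "send_rows", "arguments": {
  "series": "0 0 -0.3 0 0 0;0 0 -0.4 0 0 0;0 0 -0.4 0 0 0;0 0 -0.4 0 0 0;0 0 0 0 0 0"
}}

```text
t: 19.6
eef_pos: [435.2, -147.4, 238.5]
tcp_rot: [3.141, 0.001, 1.434]
ft_force: [-0.9, 0.7, -0.9]
opening: 0.006
grip_force: 0.0
```

```bash
python3 -c "
from h import *
to(434.3,-146.6,185);gap(cam('scene'));look()"
```

```text
t 19.6 pos [ 435.2 -147.4  238.5] rot [3.141e+00 1.000e-03 1.434e+00] F [-0.9  0.7 -0.9] op 0.006 gf 0.0
fullscale shift [ 0.01 -0.02  0.89] turn [ 0.    0.   -0.01]
blue -15.0 pad 22.9 (n57) gap 37.9 px gap [-2.3 11.8] yellow n37 tin 57.7 lat 5.0
blue 121 axis3d -15.0 plane -15.3 z 61.2 ext 23.6
yellow 36 axis3d 13.7 plane 14.6 z 47.2 ext 16.1
tin 292 axis3d 56.0 plane 56.1 z 122.2 ext 56.9
orange 134 axis3d -219.3 plane -184.5 z 138.3 ext 47.9
```

Call:
{"name": "send_rows", "arguments": {
  "series": "0 0 0.15 0 0 0;0 0 0.15 0 0 0;0 0 0.15 0 0 0;0 0 0.15 0 0 0;0 0 0.15 0 0 0"
}}

```text
t: 20.32
eef_pos: [435.0, -147.3, 192.0]
tcp_rot: [-3.14, 0.0, 1.434]
ft_force: [-0.7, -2.9, 3.2]
opening: 0.004
grip_force: 1.6
```

```bash
python3 -c "
from h import *
to(434.3,-146.6,168);gap(cam('scene'));gap(cam('scene'))"
```

```text
t 20.325 pos [ 435.  -147.3  192. ] rot [-3.14   0.     1.434] F [-0.7 -2.9  3.2] op 0.004 gf 1.6
fullscale shift [ 0.01 -0.01  0.4 ] turn [-0.01  0.   -0.01]
blue -10.9 pad 23.0 (n60) gap 33.9 px gap [-2.  10.7] yellow n30 tin 57.8 lat 4.9
blue -11.6 pad 23.2 (n56) gap 34.8 px gap [-2.1 11. ] yellow n28 tin 57.5 lat 4.9
```

Call:
{"name": "send_rows", "arguments": {
  "series": "0 0 0.08 0 0 0;0 0 0.08 0 0 0;0 0 0 0 0 0"
}}

```text
t: 20.8
eef_pos: [435.0, -147.2, 182.9]
tcp_rot: [-3.14, -0.0, 1.434]
ft_force: [0.1, -2.7, 3.3]
opening: 0.004
grip_force: 1.5
```

```bash
python3 -c "
from h import *
to(434.3,-146.6,168)
for i in range(3): gap(cam('scene'))"
```

```text
t 20.8 pos [ 435.  -147.2  182.9] rot [-3.14  -0.     1.434] F [ 0.1 -2.7  3.3] op 0.004 gf 1.5
fullscale shift [ 0.01 -0.01  0.25] turn [-0.01 -0.   -0.01]
blue -7.8 pad 22.6 (n61) gap 30.4 px gap [-1.   9.6] yellow n21 tin 57.6 lat 4.8
blue -7.9 pad 22.6 (n57) gap 30.5 px gap [-1.5  9.5] yellow n18 tin 57.6 lat 4.8
blue -7.9 pad 22.8 (n60) gap 30.7 px gap [-1.6  9.7] yellow n19 tin 57.4 lat 4.7
```

Call:
{"name": "send_rows", "arguments": {
  "series": "0 0 0.05 0 0 0;0 0 0.04 0 0 0;0 0 0 0 0 0;0 0 0 0 0 0"
}}

```text
t: 21.45
eef_pos: [435.0, -147.2, 177.6]
tcp_rot: [-3.14, -0.0, 1.434]
ft_force: [0.9, -3.8, 3.1]
opening: 0.005
grip_force: 2.1
```

```bash
python3 -c "
from h import *
to(434.3,-146.6,168)
for i in range(3): gap(cam('scene'))
look('g')"
```

```text
t 21.45 pos [ 435.  -147.2  177.6] rot [-3.14  -0.     1.434] F [ 0.9 -3.8  3.1] op 0.005 gf 2.1
fullscale shift [ 0.01 -0.01  0.16] turn [-0.01 -0.   -0.01]
blue -5.8 pad 22.7 (n59) gap 28.4 px gap [-0.8  9. ] yellow n15 tin 57.3 lat 4.9
blue -6.1 pad 22.9 (n52) gap 29.1 px gap [-1.6  9. ] yellow n14 tin 57.2 lat 5.0
blue -5.9 pad 22.7 (n57) gap 28.6 px gap [-1.5  9. ] yellow n15 tin 57.4 lat 4.9
blue 118 axis3d -5.8 plane -6.4 z 60.5 ext 24.3
yellow 20 axis3d 9.1 plane 10.4 z 48.2 ext 37.4
tin 286 axis3d 56.1 plane 56.2 z 122.3 ext 56.3
orange 75 axis3d -235.5 plane -213.1 z 97.8 ext 18.8
```

View pics/g.png

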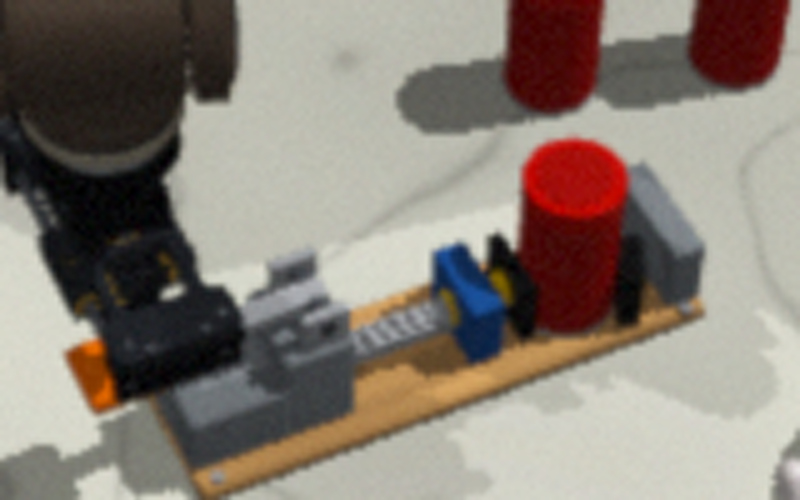

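The yellow stem is about half showing (505,290), and the tin (575,240) is upright and held between the pad and the V jaw. It stopped moving while the press grew, so it is against the V. I am handing in.

```bash
python3 -c "
from cell import env
print(env.job_done())"
```

```text
the job is handed in; nothing more can be done
None
```

I stood the tin in the bay, pumped five full strokes, and handed in at about 22 s while holding a sixth part-way down. The pad is pressed in about 11–13 of 24 mm, and the tin is upright and gripped against the V jaw, though it may sit 2–3 mm short of the nominal V seat; the result was not shown to me.

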